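# Lift the vial tray out of the vaccine carrier

### The job

The closed vaccine carrier on the left half of the table has to be checked: take its lid off by the bar grip and lay the lid flat on the free table to the right of the carrier, not dropping it. Then take the vial tray inside by its arch handle, lift it straight out and hold it still and level over the open carrier, its underside about 8 cm above the carrier's rim, with its four vials still standing in their pockets. Finish while you are holding it there - do not put it down or let go - and leave the other things on the table where they are.

Things in the scene. Friction and masses are not known exactly. Their poses are not given: they have to be found in the camera images.
- carrier: vaccine carrier: grey insulated box, fixed, outside 204 (x) x 196 (y) mm, inside 164 x 156 mm, rim 112 mm and inner floor 16 mm above the table. Inside, a fixed blue cold pack 25 mm thick stands on edge along the front (-x) and one along the back wall, tops 100 mm up; the tray stands between them with about 3 mm to spare. Origin: centre of the underside, z up
- lid: loose grey lid of the carrier, 208 (x) x 200 (y) mm, about 0.3 kg, hollow underneath, with a black bar grip; its 8 mm deep plug ring sits in the carrier's mouth with 3 mm play. Origin: centre of the plug's underside, on which it stands when laid on the table, 104 mm above the table while closed. Flat top 34 mm above the origin. z up; axes along the carrier's at the start
- lid_grip (a point): middle of the lid's bar grip, 64 mm above the lid's origin: bar 16 mm wide (along the lid's x), 16 mm high, 110 mm long along the lid's y, posts at +-48 mm; 22 mm free under the bar. Grasp across the 16 mm from above
- tray: loose white vial tray, about 0.3 kg, 104 (x) x 124 (y) x 26 mm, with six pockets 25 mm wide, 22 mm deep, in two rows of three (x = +-30, y = -34, 0, 34 mm) and an aluminium arch handle along its y over the middle, top 108 mm above the underside. Origin: centre of the underside, z up; at the start 16 mm above the table, the handle's top 12 mm above the carrier's rim
- tray_grip (a point): middle of the arch handle's bar, 101 mm above the tray's underside, over its centre of mass: bar 14 mm wide (along the tray's x), 14 mm high, 110 mm long along the tray's y, posts at its ends. Grasp across the 14 mm from above; the carrier's mouth leaves 75 mm free either side of the bar
- vial_a: glass vial with a crimped cap, 23 mm wide, 48 mm tall, clear; stands in a pocket of the tray; origin at the centre of its underside, z up
- vial_b: glass vial with a crimped cap, 23 mm wide, 48 mm tall, clear; stands in a pocket of the tray; origin at the centre of its underside, z up
- vial_c: glass vial with a crimped cap, 23 mm wide, 58 mm tall, brown; stands in a pocket of the tray; origin at the centre of its underside, z up
- vial_d: glass vial with a crimped cap, 23 mm wide, 48 mm tall, clear; stands in a pocket of the tray; origin at the centre of its underside, z up
- lid_spot (a point): point on the table top, middle of a patch about 250 x 250 mm to the right of the carrier that is always free: room for the lid
- logger: bystander: white temperature logger 92 x 58 x 20 mm lying flat; origin at the centre of its underside
- oximeter: bystander: finger oximeter 33 x 58 x 30 mm; origin at the centre of its underside
- marker: bystander: thick marker 18 x 137 (along its y) x 18 mm lying; origin at the centre of its underside
- syringe_1: bystander: syringe 33 x 114 (along its y) x 22 mm lying; origin at the centre of its underside
- scissors: bystander: bandage scissors 64 x 142 (along its y) x 7 mm lying; origin at the centre of its underside
- label_roll: bystander: roll of blank labels 106 x 67 x 30 mm lying flat; origin at the centre of its underside
- goggles: bystander: protective goggles 152 x 199 x 81 mm; origin at the centre of their underside
- pen_black: bystander: black pen 9 x 148 (along its y) x 10 mm lying; origin at the centre of its underside

How it is judged:
On the way, in this order (a step that is already met when the one before it is completed fails the run):
1. the lid lies flat on the table beside the carrier, released (height (world z) of lid between -0.01 and 0.012 m and angle between lid's own z axis and vertical below 0.08 rad and horizontal distance between lid and carrier above 0.19 m and contact force between lid and carrier below 0.1 N and contact force between lid and the fingers below 0.1 N and linear speed of lid below 0.03 m/s), for 0.2 s.
2. the tray hangs in the grip over the carrier, clear of the rim, level, with its vials in their pockets (z of tray in the frame of carrier above 0.162 m and horizontal distance between tray and carrier below 0.08 m and angle between tray's own z axis and vertical below 0.12 rad and contact force between tray and the fingers above 1 N and contact force between tray and carrier below 0.1 N and contact force between tray and lid below 0.1 N and z of vial_a in the frame of tray between -0.005 and 0.014 m and horizontal distance between each of vial_a, vial_b, vial_c, vial_d and tray below 0.065 m and angle between each of vial_a, vial_b, vial_c, vial_d's own z axis and vertical below 0.25 rad and z of vial_b in the frame of tray between -0.005 and 0.014 m and z of vial_c in the frame of tray between -0.005 and 0.014 m and z of vial_d in the frame of tray between -0.005 and 0.014 m), for 0.2 s.
At the end, for the whole second after the job is handed in: The grip holds the tray over the carrier (centres within 80 mm), 50 mm or more above its rim, level within 0.12 rad, still (0.03 m/s), touching neither carrier nor lid; four vials upright in pockets (base within 10 mm of the floor); lid flat on the table, released, 190 mm or more from the carrier (all of step 1 and all of step 2 and linear speed of tray below 0.03 m/s and angular speed of tray below 0.15 rad/s); the arm keeps its last pose, push and grip.
It fails at once if the lid was dropped or thrown (free and faster than 0.6 m/s) (contact force between lid and the fingers below 0.05 N and linear speed of lid above 0.6 m/s).
It fails at once if the tray was tipped by more than 0.4 rad (angle between tray's own z axis and vertical above 0.4 rad).
It fails at once if one of the other things on the table was moved by more than 30 mm (distance of any of logger, oximeter, marker, syringe_1, scissors, label_roll, goggles, pen_black from where it was at the start of the episode above 0.03 m).
It also fails if it takes over 54 s, if anything falls off the work surface, if the arm or the gripper's body presses on something with over 40 N, if the wrist force passes 120 N, or if a joint passes its speed limit or range.

### The arm

A 7-joint arm with a two-finger parallel gripper is mounted at the origin on a cart in front of the work surface, level with it; the furniture and walls round the work are solid. World frame = base frame: x ahead of the robot, y to its left, z up, the work surface at z = 0. Lengths are in m, angles in rad, forces in N, time in s.
With the tool pointing down it reaches from about 0.35 to 0.9 m from the base axis. Payload 8.1 kg.
Tool frame: the origin (TCP) lies between the finger pads; the fingertips stand ahead of it and the grasp point (between the pads) is the TCP (arm.nose_length is the z of the fingertips in the tool frame, in m); z points along the fingers, y is the line along which they close (so a half turn about z gives the same grasp; the last joint's range is limited). The gripper opens to 92 mm and grips with 3 to 60 N. Pads are 19 mm wide; open, the fingers measure 130 mm over their backs; the gripper's body (75 mm by 190 mm) begins 47 mm behind the grasp point.
Start: joints at [1.219, 0.434, 0.025, 1.573, -0.012, 1.134, -0.075], TCP at [0.154, -0.606, 0.246] pointing down, gripper open.
Joint ranges: [-2.62, 2.62], [-0.44, 2.09], [-1.27, 1.32], [0.08, 2.57], [-1.32, 4.46], [0.12, 2], [-2.74, 2.74]. Speed limits (rad/s): [2.22, 2.22, 3.01, 3.01, 3.14, 3.14, 3.14].

### API

Orientations are given as a rotation vector (axis times angle).
In Python, from cell import sensors, optics, arm gives the robot as it stands.
- The arm moves only by the tool arm_command, never from a script. Its argument "deltas" is one flat list of numbers, 7 for each row, row after row: the turn, a rotation vector about the world's x, y, z as a fraction of full scale, then the shift along the world's x, y, z as a fraction of full scale, then the finger opening in mm, from 0 to 91.8. In form: [wx, wy, wz, dx, dy, dz, fingers, wx, wy, wz, dx, dy, dz, fingers, ...]. A call has 1 to 20 rows; each row is the pose to reach, as a shift and turn from the pose commanded when the call began; what a row does not reach only later rows make up. Full scale, the value 1, is 1 m for a shift and 90 degrees for a turn. A row lasts 1/10 s, in which the tool goes at most 50 mm and 8.59 degrees, less where a joint would pass 70% of its speed; a pose out of reach is approached as far as the arm can. A call with a number of a shift or a turn outside -1 to 1 is refused whole. A call with a gripper value outside its range is refused whole. The fingers move at their own pace and stop on an object; "force" is the grip in N (left out, the last holds). Time passes only in rows, so rows that repeat a pose let the fingers close. It gives the time, the measured TCP pose, the force, the opening and the grip force at its end, in the units of the state.
- sensors.observe(): the state, without advancing time (a new reading comes with each control period).
- optics.get_image(name): name is "scene" or "top" or "wrist"; returns the picture (480x640x3 uint8, blue, green, red); there is no depth.
- optics.calibration(name): a dict with "camera_matrix" (3x3 intrinsics, pixels), "D" ([k1, k2, p1, p2, k3] as OpenCV has them; the pictures are not rectified), "rvec" (rotation vector, rad) and "tvec" (3), from world to camera coordinates, as OpenCV has them. Camera axes: x right, y down, z forward; pixel columns grow to the right and rows downward; lengths in m; the calibration is good to about 2 mm. A picture is of the moment at which its call begins: read the wrist's pose just before it. calibration takes no time and is no camera call; for the wrist camera it gives the pose at the moment of the call.
- arm.sign_off(): hands the job in; it is judged then, once.
The state is a dict: "clock": time; "joints": joint angles; "dq": joint speeds; "joint_efforts": joint torques, N m; "position": TCP position; "ee_rot": TCP orientation; "force": force on the tool from outside, world axes, zero at the start; "ft_torque": the same for the moment, N m; "width": opening from 0.0 (shut) to 1.0 (fully open); "gripper_force": force on a finger pad.
Only numpy, scipy, OpenCV 4.12 (cv2) and the standard library are available. Lean on these libraries where they do the work, as an engineer would, in place of code of your own. Each camera call takes 0.05 s, during which the arm holds its last target. There are 200 camera calls.

## Working session

There is one attempt and no reset: what is moved stays moved. The work goes in short steps, Python scripts to look and compute and a tool call to move; the robot and the scene stay as the last step left them, time stands still between calls to the robot, and variables do not carry over. Pictures are saved under pics/ and viewed, at most 10 in all, crops included, and the job is handed in when it is done.

Besides the shell and the picture viewer there is one more tool, called after "Call:" by a JSON object that holds its "op" and its "data", one argument or row to a line. arm_command: Moves the arm, as the interface text tells. Its arguments: {"type":"object","properties":{"deltas":{"type":"array","items":{"type":"number"}},"force":{"type":"number"}},"required":["deltas"]}

```bash
mkdir -p pics
cat > h.py <<'E'
import numpy as np, cv2
from cell import sensors, optics, arm
def ray(cal,uv):
    K=np.array(cal["camera_matrix"]);D=np.array(cal["D"],float)
    R=cv2.Rodrigues(np.array(cal["rvec"],float))[0];t=np.array(cal["tvec"],float).ravel()
    n=cv2.undistortPoints(np.array(uv,float).reshape(-1,1,2),K,D).reshape(-1,2)
    d=np.c_[n,np.ones(len(n))]@R
    return -R.T@t,d
def plane(cal,uv,z):
    c,d=ray(cal,uv); return c+d*((z-c[2])/d[:,2])[:,None]
E
python3 - <<'E'
from h import *
s=sensors.observe();print({k:np.round(v,3).tolist() for k,v in s.items()}, arm.nose_length)
for n in("top","scene"):
    im=optics.get_image(n);cv2.imwrite(f"pics/{n}0.png",im)
    c,d=ray(optics.calibration(n),[[320,240]]);print(n,c,d)
E
```

```text
{'clock': 0.0, 'joints': [1.219, 0.435, 0.025, 1.574, -0.012, 1.134, -0.075], 'dq': [0.001, 0.002, -0.001, -0.002, -0.001, -0.001, -0.0], 'joint_efforts': [-0.001, -66.787, 0.984, -31.446, -0.061, 0.043, 0.0], 'position': [0.154, -0.605, 0.245], 'ee_rot': [-3.116, -0.389, 0.0], 'force': [0.184, -1.326, -0.424], 'ft_torque': [-0.02, 0.037, 0.019], 'gripper_force': 0.0, 'width': 0.997} 0.019
top [ 0.44966022 -0.05934252  1.70034622] [[ 0.06928757 -0.00860943 -0.99783259]]
scene [-0.41807576  0.72194885  1.01883604] [[ 0.65564793 -0.48884973 -0.575503  ]]
```

View pics/top0.png

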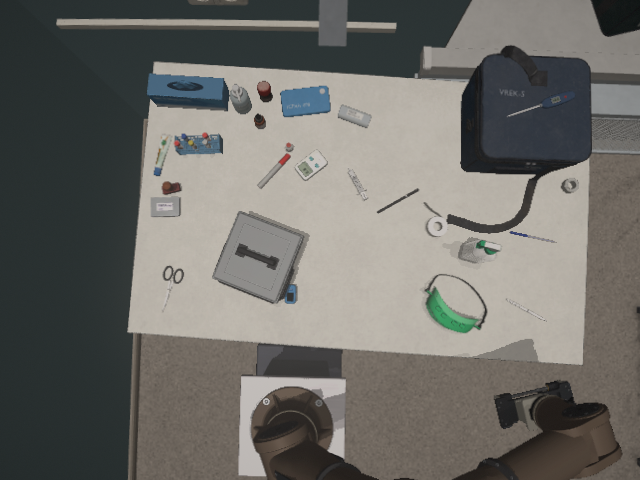

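View pics/scene0.png

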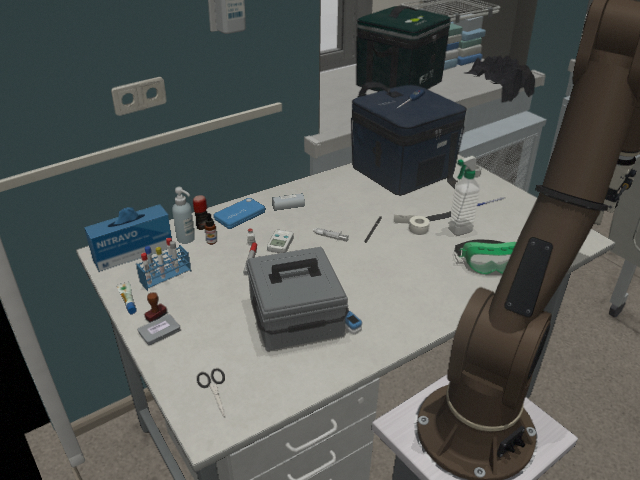

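The top view shows the carrier at about (259,257) with its bar grip running from (238,250) to (278,265). The free patch is around (365,260), left of the goggles at (455,305), with the oximeter at (291,293). The scene view agrees.

Run:
```python
from h import *
im=cv2.imread("pics/top0.png");cal=optics.calibration("top")
g=cv2.cvtColor(im,cv2.COLOR_BGR2GRAY).astype(int)
roi=np.zeros(g.shape,np.uint8);roi[205:310,205:312]=1
def big(m,k=None):
    n,l,st,c=cv2.connectedComponentsWithStats(m.astype(np.uint8));i=1+np.argmax(st[1:,4]);return (l==i).astype(np.uint8),st[i]
m,st=big((g<60)&(roi>0));print("grip",st)
r=cv2.minAreaRect(cv2.findContours(m,0,1)[0][0]);print(r)
b=cv2.boxPoints(r);w=plane(cal,b,0.172);print(w.round(4),w.mean(0))
e=w-np.roll(w,-1,0);print(np.linalg.norm(e,axis=1),np.degrees(np.arctan2(e[:,1],e[:,0])))
sat=im.max(2).astype(int)-im.min(2)
m,st=big((g<150)&(sat<30)&(roi>0));print("box",st)
r=cv2.minAreaRect(max(cv2.findContours(m,0,1)[0],key=cv2.contourArea));b=cv2.boxPoints(r);w=plane(cal,b,0.13);print(r,w.round(4),w.mean(0))
e=w-np.roll(w,-1,0);print(np.linalg.norm(e,axis=1),np.degrees(np.arctan2(e[:,1],e[:,0])))
for n,p in dict(spot=(365,260),gog=(425,305),pen=(378,212),syr=(358,185),oxi=(291,293)).items(): print(n,plane(cal,[p],0).round(3))
cv2.imwrite("pics/crop.png",cv2.resize(im[200:310,200:330],None,fx=5,fy=5,interpolation=cv2.INTER_CUBIC))
```

```text
grip [237 247  40  19 147]
((256.494140625, 255.22354125976562), (40.852500915527344, 7.761373519897461), 21.161258697509766)
[[0.5183 0.1589 0.172 ]
 [0.5386 0.1518 0.172 ]
 [0.5004 0.045  0.172 ]
 [0.4802 0.0522 0.172 ]] [0.50937372 0.10199144 0.172     ]
[0.02144998 0.11343538 0.02137547 0.11333643] [ 160.72625943   70.34206552  -19.53770987 -109.6204873 ]
box [ 212  211   98   93 6021]
((265.5950927734375, 258.64593505859375), (88.63002014160156, 78.83172607421875), 21.370624542236328) [[ 4.396e-01  2.364e-01  1.300e-01]
 [ 6.511e-01  1.620e-01  1.300e-01]
 [ 5.642e-01 -7.620e-02  1.300e-01]
 [ 3.550e-01 -2.000e-04  1.300e-01]] [0.50249227 0.08048387 0.13      ]
[0.22423094 0.25358596 0.22260825 0.25135536] [ 160.60728981   69.96035216  -19.96345103 -109.67296955]
spot [[ 0.51  -0.213  0.   ]]
gog [[ 0.377 -0.399  0.   ]]
pen [[ 0.659 -0.251  0.   ]]
syr [[ 0.741 -0.188  0.   ]]
oxi [[0.403 0.011 0.   ]]
```

View pics/crop.png

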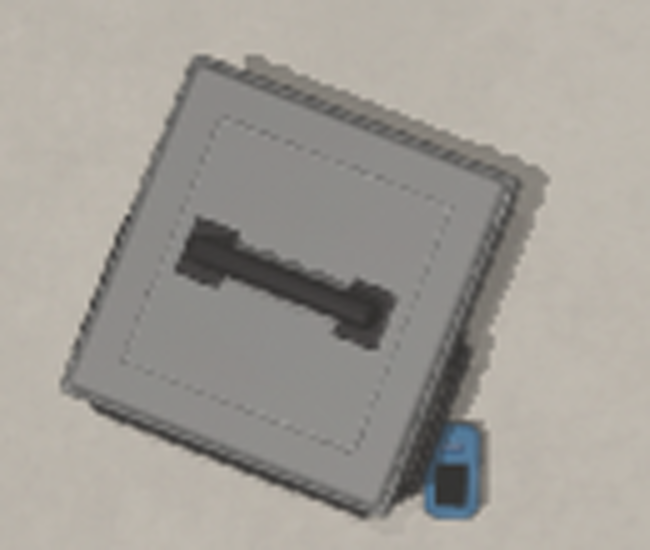

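Call:
{"op": "arm_command", "data": {
  "deltas": [0,0,0.623,0.355,0.707,0.085,91,0,0,0.623,0.355,0.707,0.085,91,0,0,0.623,0.355,0.707,0.085,91,0,0,0.623,0.355,0.707,0.085,91,0,0,0.623,0.355,0.707,0.085,91,0,0,0.623,0.355,0.707,0.085,91,0,0,0.623,0.355,0.707,0.085,91,0,0,0.623,0.355,0.707,0.085,91,0,0,0.623,0.355,0.707,0.085,91,0,0,0.623,0.355,0.707,0.085,91,0,0,0.623,0.355,0.707,0.085,91,0,0,0.623,0.355,0.707,0.085,91,0,0,0.623,0.355,0.707,0.085,91,0,0,0.623,0.355,0.707,0.085,91,0,0,0.623,0.355,0.707,0.085,91,0,0,0.623,0.355,0.707,0.085,91,0,0,0.623,0.355,0.707,0.085,91,0,0,0.623,0.355,0.707,0.085,91,0,0,0.623,0.355,0.707,0.085,91,0,0,0.623,0.355,0.707,0.085,91]
}}

```text
clock: 2.1
position: [0.5086, 0.0997, 0.3306]
ee_rot: [2.57, 1.806, -0.001]
force: [-0.2, 0.4, 0.1]
width: 0.988
gripper_force: 0.0
```

Run:
```python
from h import *
s=sensors.observe();cal=optics.calibration("wrist");im=optics.get_image("wrist");cv2.imwrite("pics/w1.png",im)
print(s["position"],s["ee_rot"],s["joints"],s["clock"]);print(ray(cal,[[320,240]]))
g=cv2.cvtColor(im,cv2.COLOR_BGR2GRAY)
n,l,st,c=cv2.connectedComponentsWithStats((g<50).astype(np.uint8))
for i in range(1,n):
    if st[i,4]>800:
        r=cv2.minAreaRect(cv2.findContours((l==i).astype(np.uint8),0,1)[0][0]);w=plane(cal,cv2.boxPoints(r),.176);print(st[i],w.round(4).tolist(),w.mean(0))
```

```text
[0.50860232 0.09969162 0.33057365] [ 2.56985884e+00  1.80597859e+00 -1.29709234e-03] [ 0.25368915  0.2769908  -0.6979268   1.65414081  0.18535977  1.27848885
 -0.82493074] 2.1
(array([0.53433304, 0.17567309, 0.46917972]), array([[-0.09585646, -0.28269637, -0.95444426]]))
[   0    0   42   50 1494] [[0.3462, 0.342, 0.176], [0.3745, 0.3318, 0.176], [0.3565, 0.3041, 0.176], [0.3271, 0.3147, 0.176]] [0.35104814 0.32315001 0.176     ]
[ 300  148   33  126 2883] [[0.5161, 0.1691, 0.176], [0.5409, 0.1602, 0.176], [0.5046, 0.0553, 0.176], [0.4769, 0.0652, 0.176]] [0.50963929 0.11242881 0.176     ]
[    0   232   640   248 68206] [[0.0694, -0.0551, 0.176], [0.2413, 0.1916, 0.176], [0.7727, 0.0004, 0.176], [0.7486, -0.2995, 0.176]] [ 0.45799225 -0.04067284  0.176     ]
```

View pics/w1.png

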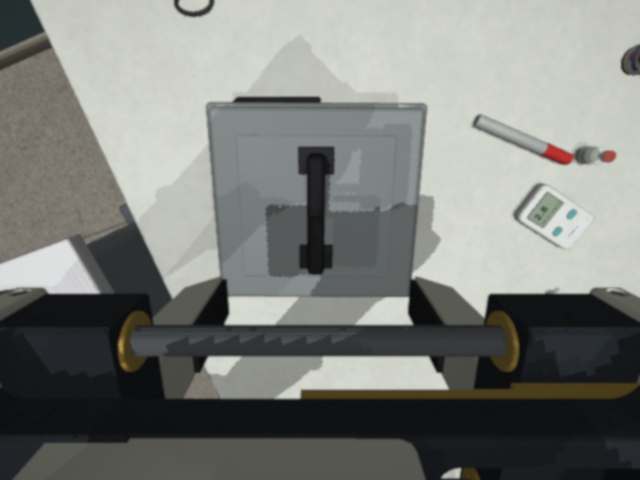

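The wrist view shows the bar from (317,155) to (316,272), and the lid's top corners at (207,103), (427,104), (409,296) and (228,296).

Run:
```python
from h import *
cal=optics.calibration("wrist")
w=plane(cal,[(316.5,156),(316,270)],.176);print(w,w.mean(0),np.linalg.norm(w[0]-w[1]))
d=w[0]-w[1];print(np.degrees(np.arctan2(d[1],d[0])))
w=plane(cal,[(207,103),(427,104),(409,296),(228,296)],.138);print(w,w.mean(0));e=w-np.roll(w,-1,0);print(np.linalg.norm(e,axis=1),np.degrees(np.arctan2(e[:,1],e[:,0])))
t=optics.calibration("top")
w=plane(t,[(240,212.4),(304,236.4),(275,302),(213.6,277.6)],.138);print(w,w.mean(0));e=w-np.roll(w,-1,0);print(np.linalg.norm(e,axis=1),np.degrees(np.arctan2(e[:,1],e[:,0])))
w=plane(t,[(241,249),(275,261)],.176);print(w.mean(0))
R=cv2.Rodrigues(sensors.observe()["ee_rot"])[0];print(R)
```

```text
[[0.52682956 0.15855209 0.176     ]
 [0.49183764 0.06307471 0.176     ]] [0.5093336 0.1108134 0.176    ] 0.10168758115069124
69.872400394367
[[ 0.44920979  0.23315635  0.138     ]
 [ 0.6346472   0.1655359   0.138     ]
 [ 0.56887464 -0.01271805  0.138     ]
 [ 0.38861822  0.05217408  0.138     ]] [0.51033746 0.10953707 0.138     ]
[0.19738176 0.19000132 0.19158123 0.19085576] [ 159.96542634   69.74682951  -19.79882383 -108.51017843]
[[ 0.63125737  0.15644543  0.138     ]
 [ 0.56724764 -0.02734754  0.138     ]
 [ 0.3806799   0.04929429  0.138     ]
 [ 0.44445447  0.22478754  0.138     ]] [0.50590984 0.10079493 0.138     ]
[0.1946204  0.20169653 0.18672192 0.19891196] [  70.79826303  -22.33280745 -109.97123719  159.90487932]
[0.50992408 0.09740667 0.176     ]
[[ 3.38820139e-01  9.40851149e-01 -1.66845761e-04]
 [ 9.40850715e-01 -3.38820145e-01 -9.17687712e-04]
 [-9.19938244e-04  1.53954125e-04 -9.99999565e-01]]
```

Call:
{"op": "arm_command", "data": {
  "deltas": [0,0,0,-0.001,0.005,-0.05,91,0,0,0,-0.001,0.005,-0.09,91,0,0,0,-0.001,0.005,-0.12,91,0,0,0,-0.001,0.005,-0.14,91,0,0,0,-0.001,0.005,-0.155,91,0,0,0,-0.001,0.005,-0.162,91,0,0,0,-0.001,0.005,-0.162,91,0,0,0,-0.001,0.005,-0.162,0,0,0,0,-0.001,0.005,-0.162,0,0,0,0,-0.001,0.005,-0.162,0,0,0,0,-0.001,0.005,-0.162,0,0,0,0,-0.001,0.005,-0.162,0,0,0,0,-0.001,0.005,-0.162,0,0,0,0,-0.001,0.005,-0.162,0],
  "force": 30
}}

```text
clock: 3.55
position: [0.5079, 0.1063, 0.1688]
ee_rot: [2.568, 1.809, 0.0]
force: [-0.0, -1.3, -0.6]
width: 0.436
gripper_force: 0.0
```

Call:
{"op": "arm_command", "data": {
  "deltas": [0,0,0,0,0,0,0,0,0,0,0,0,0,0,0,0,0,0,0,0,0,0,0,0,0,0,0,0,0,0,0,0,0,0,0,0,0,0,0,0,0,0,0,0,0,0,0,0,0]
}}

```text
clock: 4.25
position: [0.5079, 0.1062, 0.1687]
ee_rot: [2.568, 1.809, -0.0]
force: [0.0, -0.1, 0.4]
width: 0.169
gripper_force: 30.0
```

Call:
{"op": "arm_command", "data": {
  "deltas": [0,0,0,0,0,0.01,0,0,0,0,0,0,0.03,0,0,0,0,0,0,0.06,0,0,0,0,0,0,0.09,0,0,0,0,0,0,0.11,0,0,0,0,0,0,0.12,0,0,0,0,0,0,0.12,0,0,0,0,0,0,0.12,0]
}}

```text
clock: 5.05
position: [0.5074, 0.1059, 0.2879]
ee_rot: [-2.568, -1.809, 0.002]
force: [-0.1, -0.7, -3.1]
width: 0.169
gripper_force: 30.0
```

Run:
```python
from h import *
s=sensors.observe();print(s["position"],s["width"],s["gripper_force"],s["force"])
a=optics.get_image("wrist");b=optics.get_image("scene")
cv2.imwrite("pics/w2.png",np.hstack([cv2.resize(a,(400,300)),cv2.resize(b[80:440,130:610],(400,300))]))
```

```text
[0.50737907 0.10591319 0.28787889] 0.16935611977747914 29.988792836666107 [-0.06985915 -0.7467182  -3.07784919]
```

View pics/w2.png

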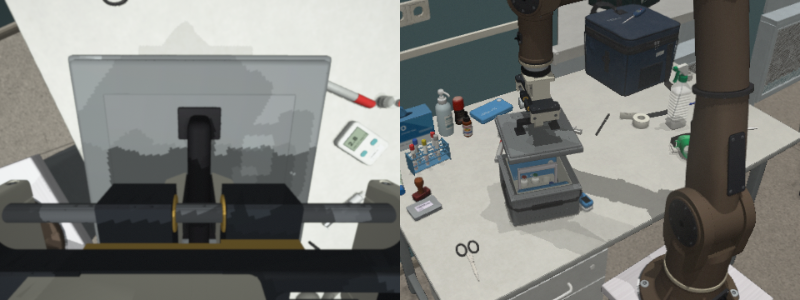

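The lid hangs level in the grip (left half, bar at (200,150)). The carrier is open below it in the right half at (540,185), with the tray still inside.

Call:
{"op": "arm_command", "data": {
  "deltas": [0,0,0,-0.001,-0.02,0,0,0,0,0,-0.002,-0.055,0,0,0,0,0,-0.003,-0.095,0,0,0,0,0,-0.004,-0.135,0,0,0,0,0,-0.005,-0.175,0,0,0,0,0,-0.006,-0.215,0,0,0,0,0,-0.007,-0.255,0,0,0,0,0,-0.007,-0.285,0,0,0,0,0,-0.007,-0.305,-0.02,0,0,0,0,-0.007,-0.311,-0.055,0,0,0,0,-0.007,-0.311,-0.095,0,0,0,0,-0.007,-0.311,-0.135,0,0,0,0,-0.007,-0.311,-0.17,0,0,0,0,-0.007,-0.311,-0.195,0,0,0,0,-0.007,-0.311,-0.205,0,0,0,0,-0.007,-0.311,-0.213,0,0,0,0,-0.007,-0.311,-0.213,0,0,0,0,-0.007,-0.311,-0.213,0]
}}

```text
clock: 6.95
position: [0.5016, -0.2049, 0.0767]
ee_rot: [2.567, 1.808, 0.001]
force: [0.0, 0.7, -2.4]
width: 0.171
gripper_force: 30.0
```

Call:
{"op": "arm_command", "data": {
  "deltas": [0,0,0,0,0,-0.004,0,0,0,0,0,0,-0.008,0,0,0,0,0,0,-0.011,0,0,0,0,0,0,-0.0125,0,0,0,0,0,0,-0.0125,0,0,0,0,0,0,-0.0125,0]
}}

```text
clock: 7.55
position: [0.5012, -0.205, 0.0658]
ee_rot: [2.567, 1.808, -0.0]
force: [-9.6, 2.1, 30.3]
width: 0.169
gripper_force: 30.0
```

Call:
{"op": "arm_command", "data": {
  "deltas": [0,0,0,0,0,0.0012,0,0,0,0,0,0,0.0012,0,0,0,0,0,0,0.0012,70,0,0,0,0,0,0.0012,70,0,0,0,0,0,0.0012,70,0,0,0,0,0,0.0012,70,0,0,0,0,0,0.0012,70,0,0,0,0,0,0.0012,70,0,0,0,0,0,0.0012,70]
}}

```text
clock: 8.45
position: [0.5009, -0.2048, 0.0644]
ee_rot: [-2.568, -1.809, 0.0]
force: [-0.1, 0.3, 0.1]
width: 0.727
gripper_force: 0.0
```

Call:
{"op": "arm_command", "data": {
  "deltas": [0,0,0,0,0,0.02,90,0,0,0,0,0,0.06,90,0,0,0,0,0,0.11,90,0,0,0,0,0,0.16,90,0,0,0,0,0,0.21,90,0,0,0,0,0.03,0.255,90,0,0,0,-0.001,0.08,0.265,90,0,0,0,-0.002,0.13,0.265,90,0,0,0,-0.003,0.18,0.265,90,0,0,0,-0.003,0.22,0.265,90,0,0,0,-0.003,0.25,0.265,90,0,0,0,-0.003,0.27,0.265,90,0,0,0,-0.003,0.275,0.265,90,0,0,0,-0.003,0.275,0.265,90,0,0,0,-0.003,0.275,0.265,90,0,0,0,-0.003,0.275,0.265,90]
}}

```text
clock: 10.05
position: [0.4981, 0.0686, 0.3293]
ee_rot: [2.57, 1.806, -0.001]
force: [0.4, 0.6, -0.6]
width: 0.979
gripper_force: 0.0
```

Run:
```python
from h import *
s=sensors.observe();print(s["position"],s["ee_rot"],s["clock"])
a=optics.get_image("wrist");b=optics.get_image("top")
cv2.imwrite("pics/w3.png",a);cv2.imwrite("pics/t3.png",b)
```

```text
[0.49806732 0.06856747 0.32926773] [ 2.57018614e+00  1.80590402e+00 -8.70243170e-04] 10.05
```

View pics/w3.png

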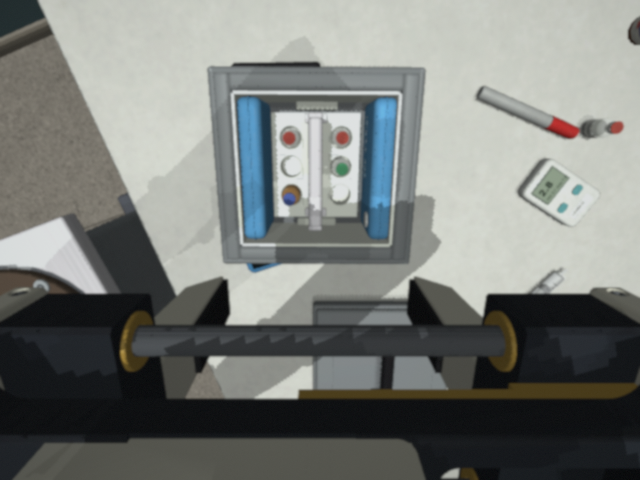

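View pics/t3.png

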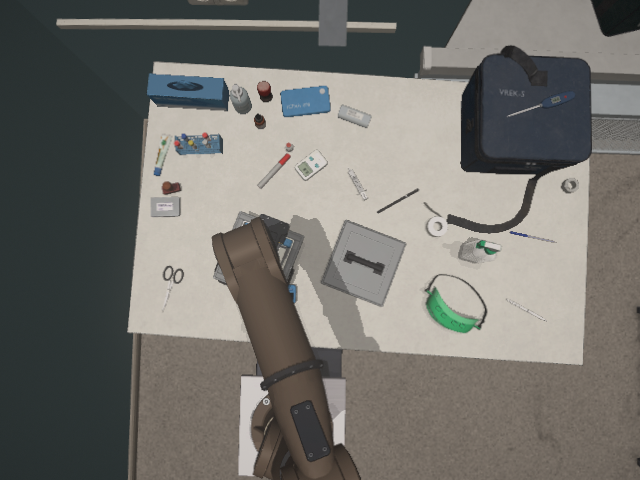

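The lid lies flat at (363,262) in the top view, with nothing disturbed. In the wrist view the handle bar runs from (316,114) to (316,230) between two columns of vials, and the white mouth line has corners (232,92), (403,92), (394,246) and (242,246).

Run:
```python
from h import *
cal=optics.calibration("wrist");a=cv2.imread("pics/w3.png")
w=plane(cal,[(316,114),(316,230)],.124);d=w[0]-w[1];print(w,w.mean(0),np.linalg.norm(d),np.degrees(np.arctan2(d[1],d[0])))
w=plane(cal,[(232,92),(403,92),(394,246),(242,246)],.112);print(w,w.mean(0));e=w-np.roll(w,-1,0);print(np.linalg.norm(e,axis=1))
for r in(125,150,180,210): print(r,cv2.cvtColor(a,6)[r,300:332].tolist())
```

```text
[[0.52750125 0.16127215 0.124     ]
 [0.48902439 0.05486133 0.124     ]] [0.50826282 0.10806674 0.124     ] 0.11315357305399497 70.12062683735753
[[0.45884349 0.2076265  0.112     ]
 [0.61259348 0.15234174 0.112     ]
 [0.56142778 0.00606728 0.112     ]
 [0.40601759 0.06195235 0.112     ]] [0.50972058 0.10699697 0.112     ]
[0.16338747 0.15496499 0.16515286 0.15495655]
125 [224, 223, 224, 224, 224, 223, 218, 200, 180, 179, 192, 208, 218, 220, 219, 219, 219, 218, 211, 199, 181, 162, 150, 152, 156, 157, 157, 156, 158, 158, 167, 189]
150 [224, 224, 224, 223, 223, 223, 219, 202, 180, 178, 192, 205, 216, 218, 218, 218, 217, 214, 204, 190, 175, 156, 145, 151, 155, 155, 156, 156, 156, 157, 167, 190]
180 [222, 222, 223, 223, 224, 224, 222, 211, 190, 183, 193, 205, 215, 217, 217, 217, 216, 215, 210, 198, 179, 162, 165, 180, 188, 189, 189, 188, 188, 191, 203, 216]
210 [169, 170, 170, 166, 156, 149, 148, 143, 131, 126, 133, 141, 152, 167, 177, 176, 168, 166, 168, 166, 156, 142, 140, 150, 153, 152, 155, 165, 169, 170, 170, 170]
```

Call:
{"op": "arm_command", "data": {
  "deltas": [0,0,0,0.01,0.0395,-0.03,50,0,0,0,0.01,0.0395,-0.07,50,0,0,0,0.01,0.0395,-0.1,50,0,0,0,0.01,0.0395,-0.12,50,0,0,0,0.01,0.0395,-0.14,50,0,0,0,0.01,0.0395,-0.16,50,0,0,0,0.01,0.0395,-0.18,50,0,0,0,0.01,0.0395,-0.195,50,0,0,0,0.01,0.0395,-0.205,50,0,0,0,0.01,0.0395,-0.21,50,0,0,0,0.01,0.0395,-0.212,50,0,0,0,0.01,0.0395,-0.212,50,0,0,0,0.01,0.0395,-0.212,50]
}}

```text
clock: 11.45
position: [0.5083, 0.1098, 0.1181]
ee_rot: [2.568, 1.809, 0.002]
force: [0.9, 0.4, 0.1]
width: 0.542
gripper_force: 0.0
```

Call:
{"op": "arm_command", "data": {
  "deltas": [0,0,0,0,-0.001,-0.001,0,0,0,0,0,-0.001,-0.001,0,0,0,0,0,-0.001,-0.001,0,0,0,0,0,-0.001,-0.001,0,0,0,0,0,-0.001,-0.001,0,0,0,0,0,-0.001,-0.001,0,0,0,0,0,-0.001,-0.001,0,0,0,0,0,-0.001,-0.001,0,0,0,0,0,-0.001,-0.001,0],
  "force": 30
}}

```text
clock: 12.35
position: [0.508, 0.1087, 0.1164]
ee_rot: [2.568, 1.809, 0.0]
force: [1.4, -0.2, -1.2]
width: 0.148
gripper_force: 30.0
```

Call:
{"op": "arm_command", "data": {
  "deltas": [0,0,0,0,0,0.004,0,0,0,0,0,0,0.01,0,0,0,0,0,0,0.02,0,0,0,0,0,0,0.03,0,0,0,0,0,0,0.04,0,0,0,0,0,0,0.04,0]
}}

```text
clock: 12.95
position: [0.5088, 0.1092, 0.1583]
ee_rot: [2.568, 1.808, 0.004]
force: [-0.5, -0.9, -3.8]
width: 0.15
gripper_force: 30.0
```

Force is about the tray's weight plus vials, with no jam. Continue lifting.

Call:
{"op": "arm_command", "data": {
  "deltas": [0,0,0,0,0,0.01,0,0,0,0,0,0,0.025,0,0,0,0,0,0,0.045,0,0,0,0,0,0,0.065,0,0,0,0,0,0,0.085,0,0,0,0,0,0,0.105,0,0,0,0,0,0,0.12,0,0,0,0,0,0,0.13,0,0,0,0,0,0,0.135,0,0,0,0,0,0,0.135,0,0,0,0,0,0,0.135,0,0,0,0,0,0,0.135,0,0,0,0,0,0,0.135,0,0,0,0,0,0,0.135,0]
}}

```text
clock: 14.35
position: [0.5077, 0.1087, 0.291]
ee_rot: [-2.568, -1.809, 0.001]
force: [-0.4, -0.3, -4.2]
width: 0.149
gripper_force: 30.0
```

Run:
```python
from h import *
a=optics.get_image("wrist");b=optics.get_image("scene")
s=sensors.observe();print(s["position"],s["ee_rot"],s["force"],s["ft_torque"],s["width"],np.abs(s["dq"]).max(),s["clock"])
cv2.imwrite("pics/w4.png",np.hstack([cv2.resize(a,(400,300)),cv2.resize(b[150:360,200:480],(400,300))]))
```

```text
[0.50782404 0.10872754 0.29126449] [-2.56823179e+00 -1.80915423e+00  3.67487225e-04] [ 0.93163573  0.52567587 -3.47018186] [-0.0512881  -0.11209693  0.04923231] 0.1512695233504675 0.0018577887524804163 14.45
```

View pics/w4.png

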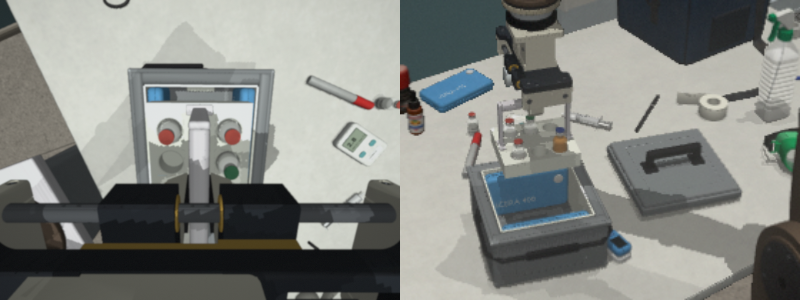

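The tray hangs level over the open carrier with four vials standing in it (right half, at (535,150)). The lid lies flat to the right at (675,170). The underside is about 0.190 m up, which is 78 mm above the rim.

```bash
python3 -c "
from h import *
print(arm.sign_off())"
```

```text
the job is handed in; nothing more can be done
None
```

The lid lies flat on the table to the right of the carrier, and the tray is held level about 78 mm above the rim with all four vials standing; I handed the job in at about 14.5 s, and no verdict came back.

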